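# Wind a bench press down onto a sample jar

### The arm

A 7-joint arm with a two-finger parallel gripper is mounted at the origin on the work surface. World frame = base frame: x ahead of the robot, y to its left, z up, the work surface at z = 0. Lengths are in m, angles in rad, forces in N, time in s.
With the tool pointing down it reaches from about 0.425 to 0.925 m from the base axis. Payload 6.8 kg.
Tool frame: the origin (TCP) lies between the finger pads; the fingertips stand 11 mm ahead of it and the grasp point (between the pads) lies 8 mm behind it; z points along the fingers, y is the line along which they close (so a half turn about z gives the same grasp; the last joint's range is limited). The gripper opens to 85 mm and grips with 20 to 120 N. Pads are 22 mm wide; open, the fingers measure 114 mm over their backs; the gripper's body (76 mm by 85 mm) begins 54 mm behind the grasp point. The pads swing forward as they close: fully open they stand 13 mm farther back than shut.
Start: joints at [-1.349, 0.477, 0.022, 1.555, -0.011, 1.109, -0.083], TCP at [0.219, 0.639, 0.211] pointing down, gripper open.
Joint ranges: [-2.96, 2.96], [-0.34, 2.1], [-1.41, 1.46], [0.24, 2.44], [-1.37, 4.51], [0.17, 1.92], [-2.96, 2.96]. Speed limits (rad/s): [2.39, 2.39, 3.14, 3.14, 3.14, 3.14, 3.14].

### API

Orientations are given as a rotation vector (axis times angle).
In Python, from bench import r gives the robot as it stands.
- The arm moves only by the tool send_rows, never from a script. Its argument "deltas" is a list of rows, each an object of numbers: "dx", "dy", "dz": the shift along the world's x, y, z in mm; "rx", "ry", "rz": the turn, a rotation vector about the world's x, y, z in degrees. A call has 1 to 5 rows; each row is the pose to reach, as a shift and turn from the pose commanded when the call began; what a row does not reach only later rows make up. A row lasts 1/12 s, in which the tool goes at most 41.7 mm and 7.16 degrees, less where a joint would pass 70% of its speed; a pose out of reach is approached as far as the arm can. A call with a gripper value outside its range is refused whole. "jaw" is the finger opening in mm, from 0 to 85.4, set as the call begins (left out, the last holds). The fingers move at their own pace and stop on an object; "newtons" is the grip in N (left out, the last holds). Time passes only in rows, so rows that repeat a pose let the fingers close. It gives the time, the measured TCP pose, the force, the opening and the grip force at its end, in the units of the state.
- r.get_obs(): the state, without advancing time (a new reading comes with each control period).
- r.grab_frame(name): name is "scene" or "side" or "wrist"; returns a dict with "frame" (480x640x3 uint8, blue, green, red), "z_map" (480x640 float32, m along the optical axis (not along the pixel's ray), 0 where there is no reading), "vertical_fov" (degrees; the focal length in pixels is half the picture's height over the tangent of half this angle, whatever the lens; pixels are square), "cx", "cy" (the principal point, pixels), "xyz" and "orientation" of the camera in the world. Camera axes: x right, y down, z forward; pixel columns grow to the right and rows downward; lengths in m; the calibration is good to about 2 mm. The wrist camera is an equidistant fisheye: a pixel r from the principal point sees the ray r / f radians off the axis. A picture is of the moment at which its call begins.
- r.hand_in(): hands the job in; it is judged then, once.
The state is a dict: "clock": time; "joints": joint angles; "qvel": joint speeds; "tau": joint torques, N m; "tcp_pos": TCP position; "orientation": TCP orientation; "contact_force": force on the tool from outside, world axes, zero at the start; "moment": the same for the moment, N m; "grip_width": finger opening in m; "gripper_force": force on a finger pad.
Only numpy, scipy, OpenCV 4.12 (cv2) and the standard library are available. Lean on these libraries where they do the work, as an engineer would, in place of code of your own. Each camera call takes 0.05 s, during which the arm holds its last target. There are 200 camera calls.

### The job

Clamp the jar that stands in the bench press: take the handwheel by its upright spinner knob and wind it clockwise, seen from above, through more than a full turn until you feel the foot bear firmly on the jar's lid, with about 45 newtons. Do not crush the jar (never beyond 100 newtons) and do not knock over the two flasks nearby; let go of the wheel and leave the press tight.

Things in the scene. Friction and masses are not known exactly. Their poses are not given: they have to be found in the camera images.
- press: grey bench press, fixed to the table; origin at the centre of its underside, on the wheel's axis, z up. Base 140 x 210 mm, 20 mm thick; two steel columns 160 mm apart; crosshead 167 to 193 mm above the table. One of three white jars (58, 66 or 74 mm tall, 60 mm wide; which one is not told) stands on the base between the columns, under the foot.
- wheel_center (a point): centre of the black handwheel on top of the press, on its vertical axis, 212 mm above the table (the wheel does not rise or fall). Round rim of 140 mm mean diameter, 16 mm thick, its top 220 mm above the table; three spokes; hub of 40 mm diameter with its top 230 mm above the table.
- knob (a point): the spinner knob: upright black cylinder of 21 mm diameter on the rim, 70 mm from the wheel's axis, 220 to 278 mm above the table (narrower in its last 8 mm). This point is on its axis 252 mm above the table, a good height to grip. It spins freely about its own axis, so a gripper holding it need not turn with the wheel.
- wheel (a joint): handwheel angle in rad over all turns: 0 at the start, growing clockwise seen from above, up to 15; drives the foot down 30 mm per turn (4.77 mm per rad) and stays where left. Running free it drags a steady 0.40 N m (5.7 N along the rim at the knob). Each newton on the foot adds 0.0048 N m (0.068 N at the knob: about 3 N more at the knob for 45 N on the foot).
- screw: the screw with its foot, a black rubber-faced disc of 48 mm diameter; origin on the screw's axis 12 mm above the unloaded foot's underside, which starts 130 mm above the table. The foot is sprung in the screw: after first touch each mm of screw travel (0.21 rad of the wheel) adds about 10 N. It meets the 74, 66 or 58 mm jar's lid after 36, 44 or 52 mm of travel (7.5, 9.2 or 10.9 rad of the wheel).
- flask_1: conical glass flask, 72 mm wide and 115 mm tall, standing loose beside the press; origin at the centre of its underside, z axis up
- flask_2: conical glass flask like the other, also loose near the press; origin at the centre of its underside, z axis up

How it is judged:
By the outcome, as a careful person would: the job done as asked, in the order asked, and still so for the second after the job is handed in, with the robot touching nothing.
It also fails if it takes over 72 s, if anything falls off the work surface, if the arm or the gripper's body presses on something with over 40 N, if the wrist force passes 120 N, or if a joint passes its speed limit or range.

## Working session

There is one attempt and no reset: what is moved stays moved. The work goes in short steps, Python scripts to look and compute and a tool call to move; the robot and the scene stay as the last step left them, time stands still between calls to the robot, and variables do not carry over. Pictures are saved under pics/ and viewed, at most 10 in all, crops included, and the job is handed in when it is done.

Besides the shell and the picture viewer there is one more tool, called after ">>>" in YAML: its name, and indented under it one key for each argument. send_rows: Moves the arm, as the interface text tells. Its arguments: {"type":"object","properties":{"deltas":{"type":"array","items":{"type":"object","properties":{"dx":{"type":"number"},"dy":{"type":"number"},"dz":{"type":"number"},"rx":{"type":"number"},"ry":{"type":"number"},"rz":{"type":"number"}}}},"jaw":{"type":"number"},"newtons":{"type":"number"}},"required":["deltas"]}

```bash
mkdir -p pics; ls; cat > h.py <<'E'
import numpy as np, cv2
from scipy.spatial.transform import Rotation as R
from bench import r
def rot(o):
    return R.from_rotvec(o).as_matrix() if np.size(o)==3 else np.array(o).reshape(3,3)
def cloud(name):
    f=r.grab_frame(name); z=f["z_map"]; F=240/np.tan(np.radians(f["vertical_fov"])/2)
    v,u=np.mgrid[:480,:640]
    P=np.stack([(u-f["cx"])/F*z,(v-f["cy"])/F*z,z],-1)
    W=P@rot(f["orientation"]).T+np.array(f["xyz"]); W[z==0]=np.nan
    return f["frame"],W
E
python3 - <<'E'
from h import *
for n in("scene","side"):
    im,W=cloud(n); cv2.imwrite(f"pics/{n}0.png",im); np.save(f"{n}0.npy",W)
print(r.get_obs())
E
```

```text
pics
{'clock': 0.1, 'joints': array([-1.34911643,  0.4777216 ,  0.02234258,  1.55630662, -0.01153259,
        1.10930714, -0.0831495 ]), 'qvel': array([-5.10736058e-05, -2.06433488e-03,  1.33420597e-03, -3.42504298e-03,
       -9.98487390e-04, -1.48700752e-03,  1.29676055e-03]), 'tau': array([ 4.88911741e-03, -5.97762394e+01,  1.61355693e+00, -2.81954348e+01,
        1.26908501e-02,  4.93980740e-03,  2.66352947e-05]), 'tcp_pos': array([0.21841278, 0.6381095 , 0.21043957]), 'orientation': array([-5.15710832e-01, -3.09879360e+00,  2.52143787e-03]), 'contact_force': array([-0.63903199, -0.50252143, -0.03020105]), 'moment': array([ 0.00686149, -0.03835286, -0.03511607]), 'gripper_force': 0.0, 'grip_width': 0.08547393231615245}
```

View pics/scene0.png

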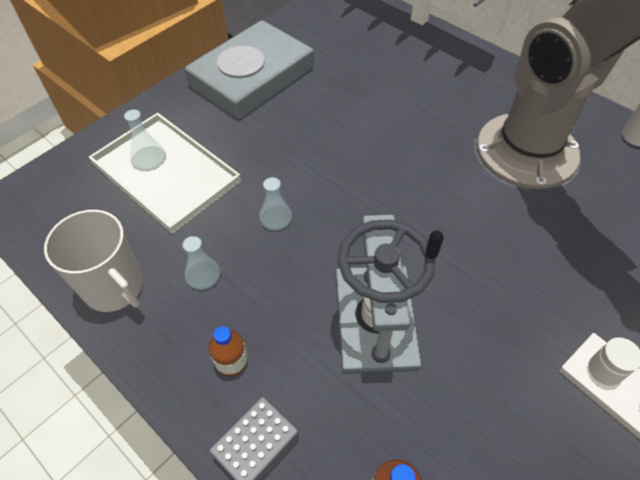

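View pics/side0.png

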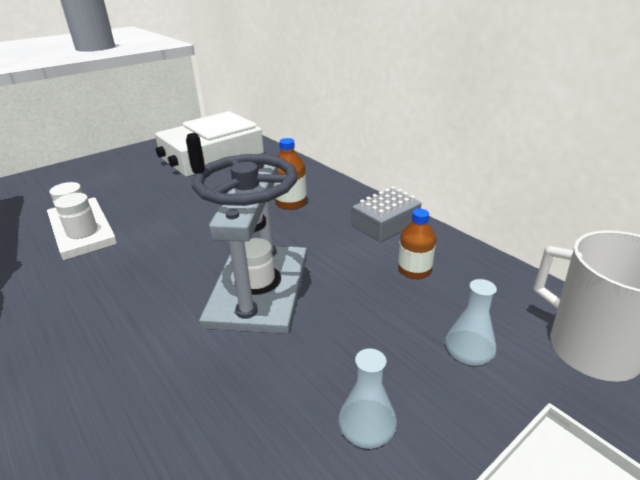

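```bash
python3 - <<'E'
from h import *
from scipy.optimize import least_squares
for n in("scene","side"):
    W=np.load(n+"0.npy").reshape(-1,3); W=W[~np.isnan(W[:,0])]
    print(n,len(W))
    for lo,hi in((.216,.223),(.225,.232),(.235,.272),(.272,.282),(.187,.196)):
        p=W[(W[:,2]>lo)&(W[:,2]<hi)&(np.hypot(W[:,0],W[:,1])<1.1)]
        if len(p): print(lo,len(p),np.median(p,0).round(3),p.min(0).round(3),p.max(0).round(3))
E
```

```text
scene 305971
0.216 2521 [0.588 0.018 0.219] [-0.048 -0.071  0.216] [0.659 0.094 0.223]
0.225 865 [0.539 0.024 0.229] [-0.047 -0.072  0.225] [0.602 0.076 0.232]
0.235 1450 [0.067 0.025 0.254] [-0.047 -0.076  0.235] [0.543 0.078 0.272]
0.272 510 [0.069 0.039 0.277] [-0.045 -0.076  0.272] [0.544 0.08  0.282]
0.187 2352 [0.6   0.033 0.193] [-0.045 -0.074  0.187] [0.674 0.109 0.196]
side 305970
0.216 1737 [ 0.571 -0.003  0.219] [ 0.503 -0.063  0.216] [0.654 0.086 0.223]
0.225 380 [0.574 0.012 0.23 ] [ 0.52  -0.007  0.225] [0.598 0.066 0.232]
0.235 367 [0.527 0.056 0.254] [0.52  0.052 0.235] [0.541 0.068 0.272]
0.272 87 [0.528 0.059 0.276] [0.52  0.054 0.272] [0.539 0.068 0.279]
0.187 1239 [ 0.533 -0.039  0.193] [ 0.488 -0.078  0.187] [0.661 0.07  0.196]
```

```bash
python3 - <<'E'
from h import *
from scipy.optimize import least_squares
C=[];K=[];rims=[]
for n in("scene","side"):
    W=np.load(n+"0.npy"); Q=W.reshape(-1,3); Q=Q[np.nan_to_num(Q[:,0])>.4]; Q=Q[(Q[:,0]<.75)&(abs(Q[:,1])<.15)]
    k=Q[(Q[:,2]>.23)&(Q[:,2]<.268)]; hub0=None
    k=k[np.hypot(*(k[:,:2]-[.531,.065]).T)<.03]
    s=least_squares(lambda c:np.hypot(*(k[:,:2]-c).T)-.0105,k[:,:2].mean(0)+(.0,.0),loss="soft_l1",f_scale=.001)
    top=Q[(Q[:,2]>.2185)&(Q[:,2]<.2225)]; 
    d=lambda c:np.hypot(*(top[:,:2]-c).T)-.07
    c=least_squares(d,[.58,.015],loss="soft_l1",f_scale=.003).x
    print(n,"knob",s.x.round(4),len(k),"wheel",c.round(4),"dist",np.hypot(*(s.x-c)))
    kt=Q[(Q[:,2]>.274)&(Q[:,2]<.281)];print("ktop",kt.mean(0))
    hb=Q[(Q[:,2]>.2285)&(Q[:,2]<.2315)];hb=hb[np.hypot(*(hb[:,:2]-c).T)<.03];print("hub",hb.mean(0),(hb.min(0)+hb.max(0))/2)
    j=Q[(Q[:,2]>.07)&(Q[:,2]<.12)&(np.hypot(*(Q[:,:2]-c).T)<.034)]
    print("jar z hist",np.histogram(j[:,2],np.arange(.07,.121,.004)))
for n,ps in(("scene",((275,215),(200,272),(228,352),(398,475),(85,260))),("side",((368,415),(472,345),(255,255),(256,246),(256,240)))):
    W=np.load(n+"0.npy")
    for u,v in ps: print(n,u,v,W[v,u].round(3))
E
```

```text
scene knob [0.5316 0.066 ] 191 wheel [0.582  0.0172] dist 0.07017512138026542
ktop [0.53388293 0.06681114 0.27707922]
hub [0.58249795 0.01758773 0.2298872 ] [0.58238991 0.01724388 0.22999825]
jar z hist (array([ 8,  9, 13, 36, 19,  0,  0,  0,  0,  0,  0,  0]), array([0.07 , 0.074, 0.078, 0.082, 0.086, 0.09 , 0.094, 0.098, 0.102,
       0.106, 0.11 , 0.114, 0.118]))
side knob [0.5308 0.0642] 365 wheel [0.5792 0.0127] dist 0.07069208159499876
ktop [0.52885981 0.06013085 0.27697962]
hub [0.57871534 0.01157643 0.23036441] [0.57951016 0.01214206 0.23000435]
jar z hist (array([ 49,  49,  55, 145, 314,   0,   0,   0,   0,   0,   0,   0]), array([0.07 , 0.074, 0.078, 0.082, 0.086, 0.09 , 0.094, 0.098, 0.102,
       0.106, 0.11 , 0.114, 0.118]))
scene 275 215 [ 0.556 -0.277  0.041]
scene 200 272 [ 0.756 -0.279  0.052]
scene 228 352 [ 0.835 -0.104  0.086]
scene 398 475 [0.809 0.227 0.152]
scene 85 260 [ 0.889 -0.474  0.043]
side 368 415 [ 0.524 -0.314  0.05 ]
side 472 345 [ 0.719 -0.318  0.034]
side 255 255 [ 0.571 -0.005  0.086]
side 256 246 [0.585 0.014 0.087]
side 256 240 [0.595 0.03  0.087]
```

>>> send_rows:
  deltas:
    - {"dx": 10,"dy": -20,"dz": 30,"rz": -4}
    - {"dx": 24,"dy": -45,"dz": 60,"rz": -8}
    - {"dx": 40,"dy": -73,"dz": 80,"rz": -12}
    - {"dx": 57,"dy": -105,"dz": 95,"rz": -16}
    - {"dx": 75,"dy": -138,"dz": 105,"rz": -20}
  jaw: 60
  newtons: 60

```text
$.deltas[0]: bad value
```

>>> send_rows:
  deltas:
    - {"dx": 18,"dy": -33,"dz": 10,"rz": -4}
    - {"dx": 36,"dy": -66,"dz": 20,"rz": -8}
    - {"dx": 54,"dy": -99,"dz": 30,"rz": -12}
    - {"dx": 72,"dy": -132,"dz": 35,"rz": -16}
    - {"dx": 90,"dy": -165,"dz": 35,"rz": -20}

```text
$.deltas[0]: bad value
```

>>> send_rows:
  deltas:
    - {"dx": 18,"dy": -33,"dz": 0,"rz": -4}
    - {"dx": 36,"dy": -66,"dz": 0,"rz": -8}
    - {"dx": 54,"dy": -99,"dz": 0,"rz": -12}
    - {"dx": 72,"dy": -132,"dz": 0,"rz": -16}
    - {"dx": 90,"dy": -165,"dz": 0,"rz": -20}

```text
$.deltas[0]: bad value
```

>>> send_rows:
  deltas:
    - {"dx": 10,"dy": -20,"dz": 30,"rx": 0,"ry": 0,"rz": -4}
    - {"dx": 24,"dy": -45,"dz": 60,"rx": 0,"ry": 0,"rz": -8}
    - {"dx": 40,"dy": -73,"dz": 80,"rx": 0,"ry": 0,"rz": -12}
    - {"dx": 57,"dy": -105,"dz": 95,"rx": 0,"ry": 0,"rz": -16}
    - {"dx": 75,"dy": -138,"dz": 105,"rx": 0,"ry": 0,"rz": -20}
  jaw: 60
  newtons: 60

```text
clock: 0.52
tcp_pos: [0.294, 0.5, 0.3179]
orientation: [-1.05, -2.961, -0.003]
contact_force: [0.5, -0.5, 0.1]
grip_width: 0.0602
gripper_force: 0.0
```

>>> send_rows:
  deltas:
    - {"dx": 18,"dy": -33,"dz": 10,"rx": 0,"ry": 0,"rz": -4}
    - {"dx": 36,"dy": -66,"dz": 20,"rx": 0,"ry": 0,"rz": -8}
    - {"dx": 54,"dy": -99,"dz": 30,"rx": 0,"ry": 0,"rz": -12}
    - {"dx": 72,"dy": -132,"dz": 34,"rx": 0,"ry": 0,"rz": -16}
    - {"dx": 90,"dy": -165,"dz": 34,"rx": 0,"ry": 0,"rz": -20}

```text
clock: 0.93
tcp_pos: [0.3844, 0.3341, 0.3513]
orientation: [1.549, 2.733, 0.003]
contact_force: [1.7, 0.1, 0.1]
grip_width: 0.0599
gripper_force: 0.0
```

>>> send_rows:
  deltas:
    - {"dx": 18,"dy": -33,"dz": 0,"rx": 0,"ry": 0,"rz": -4}
    - {"dx": 36,"dy": -66,"dz": 0,"rx": 0,"ry": 0,"rz": -8}
    - {"dx": 54,"dy": -99,"dz": 0,"rx": 0,"ry": 0,"rz": -12}
    - {"dx": 72,"dy": -132,"dz": 0,"rx": 0,"ry": 0,"rz": -16}
    - {"dx": 90,"dy": -165,"dz": 0,"rx": 0,"ry": 0,"rz": -20}

```text
clock: 1.35
tcp_pos: [0.4738, 0.1687, 0.3502]
orientation: [-2.0, -2.422, 0.0]
contact_force: [0.8, -0.3, -0.9]
grip_width: 0.06
gripper_force: 0.0
```

>>> send_rows:
  deltas:
    - {"dx": 16,"dy": -30,"dz": 0,"rx": 0,"ry": 0,"rz": -2}
    - {"dx": 32,"dy": -60,"dz": 0,"rx": 0,"ry": 0,"rz": -4}
    - {"dx": 48,"dy": -90,"dz": 0,"rx": 0,"ry": 0,"rz": -4}
    - {"dx": 57,"dy": -106,"dz": 0,"rx": 0,"ry": 0,"rz": -4}
    - {"dx": 57,"dy": -106,"dz": 0,"rx": 0,"ry": 0,"rz": -4}

```text
clock: 1.77
tcp_pos: [0.5318, 0.0594, 0.3502]
orientation: [2.087, 2.346, -0.002]
contact_force: [0.1, -0.2, 0.4]
grip_width: 0.06
gripper_force: 0.0
```

```bash
python3 - <<'E'
from h import *
o=r.get_obs(); print(o['clock'],o['tcp_pos'],o['joints'],o['contact_force'])
f=r.grab_frame("wrist"); cv2.imwrite("pics/w1.png",f["frame"]); np.save("w1z.npy",f["z_map"])
print({k:f[k] for k in("vertical_fov","cx","cy","xyz","orientation")})
E
```

```text
1.7667 [0.53179419 0.05935049 0.3502204 ] [-0.73324539  0.13935161  0.57582913  1.73050065 -0.07649007  1.29453888
 -0.02462093] [ 0.11486558 -0.17642204  0.43948362]
{'vertical_fov': 65.70646984690485, 'cx': 311.4973835889132, 'cy': 236.63396347095926, 'xyz': array([0.52160061, 0.13942397, 0.51228682]), 'orientation': array([2.81760584, 0.16418193, 0.0265268 ])}
```

View pics/w1.png

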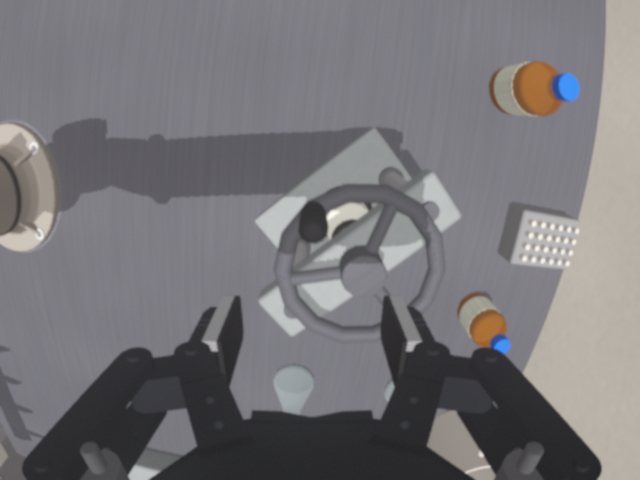

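```bash
python3 - <<'E'
from h import *
from scipy.optimize import least_squares
z=np.load("w1z.npy");F=240/np.tan(np.radians(65.70646984690485)/2)
v,u=np.mgrid[:480,:640];a=u-311.497;b=v-236.634;rr=np.hypot(a,b)+1e-9;th=rr/F;t=np.tan(th)
P=np.stack([a/rr*t*z,b/rr*t*z,z],-1)
W=P@rot(np.array([2.81760584,0.16418193,0.0265268])).T+[0.52160061,0.13942397,0.51228682]
print("at knob, hub",W[222,314],W[270,363])
Q=W[100:345,255:460].reshape(-1,3)
hb=Q[(abs(Q[:,2]-.23)<.002)&(np.hypot(Q[:,0]-.58,Q[:,1]-.015)<.03)];print("hub",len(hb),hb.mean(0),(hb.min(0)+hb.max(0))/2)
top=Q[abs(Q[:,2]-.2195)<.002]
c=least_squares(lambda c:np.hypot(*(top[:,:2]-c).T)-.07,[.58,.015],loss="soft_l1",f_scale=.003).x;print("wheel",c)
for lo,hi in((.274,.282),(.23,.268)):
    k=Q[(Q[:,2]>lo)&(Q[:,2]<hi)];k=k[np.hypot(*(k[:,:2]-[.531,.065]).T)<.03]
    print(lo,len(k),k.mean(0),(k.min(0)+k.max(0))/2)
    if len(k)>5: print(least_squares(lambda c:np.hypot(*(k[:,:2]-c).T)-.0105,k[:,:2].mean(0),loss="soft_l1",f_scale=.001).x)
E
```

```text
at knob, hub [0.5311623  0.0720135  0.27581127] [0.578496   0.02244064 0.22974079]
hub 1437 [0.58040686 0.0159262  0.2295761 ] [0.58088075 0.0159008  0.22983732]
wheel [0.58110428 0.0148989 ]
0.274 471 [0.53141931 0.06554518 0.27685716] [0.53166283 0.06492454 0.27672908]
[0.53223802 0.05688289]
0.23 325 [0.53057024 0.07279566 0.25099222] [0.53133926 0.0710229  0.2490527 ]
[0.53154435 0.06418841]
```

>>> send_rows:
  deltas:
    - {"dx": 0,"dy": 5.5,"dz": -25,"rx": 0,"ry": 0,"rz": 0}
    - {"dx": 0,"dy": 5.5,"dz": -55,"rx": 0,"ry": 0,"rz": 0}
    - {"dx": 0,"dy": 5.5,"dz": -80,"rx": 0,"ry": 0,"rz": 0}
    - {"dx": 0,"dy": 5.5,"dz": -98,"rx": 0,"ry": 0,"rz": 0}
    - {"dx": 0,"dy": 5.5,"dz": -106,"rx": 0,"ry": 0,"rz": 0}

```text
clock: 2.23
tcp_pos: [0.5283, 0.0716, 0.2414]
orientation: [-2.075, -2.355, 0.006]
contact_force: [-1.0, -0.0, -0.1]
grip_width: 0.0601
gripper_force: 0.0
```

>>> send_rows:
  deltas:
    - {"dx": 0,"dy": 0,"dz": 0,"rx": 0,"ry": 0,"rz": 0}
    - {"dx": 0,"dy": 0,"dz": 0,"rx": 0,"ry": 0,"rz": 0}
    - {"dx": 0,"dy": 0,"dz": 0,"rx": 0,"ry": 0,"rz": 0}
    - {"dx": 0,"dy": 0,"dz": 0,"rx": 0,"ry": 0,"rz": 0}
    - {"dx": 0,"dy": 0,"dz": 0,"rx": 0,"ry": 0,"rz": 0}
  jaw: 10
  newtons: 60

```text
clock: 2.65
tcp_pos: [0.5316, 0.0706, 0.2459]
orientation: [2.079, 2.354, 0.005]
contact_force: [-1.4, 0.6, 6.3]
grip_width: 0.0172
gripper_force: 58.6
```

```bash
python3 - <<'E'
from h import *
im,W=cloud("scene"); cv2.imwrite("pics/s2.png",cv2.resize(im[140:400,260:560],None,fx=2,fy=2))
o=r.get_obs(); print(o['tcp_pos'],o['contact_force'],o['joints'])
c=np.array([0,0]);r0=70.2
for k in range(0,6):pass
a=np.radians(134.8-18*np.arange(6)); d=r0*np.stack([np.cos(a)-np.cos(a[0]),np.sin(a)-np.sin(a[0])],1);print(d.round(1))
E
```

```text
[0.53165186 0.0706418  0.24592626] [-0.36107056  1.68190826  6.46322163] [-0.71445831  0.22803696  0.55473927  1.87777141 -0.1372822   1.07006193
  0.01871492]
[[ 0.   0. ]
 [17.8 12.8]
 [38.7 19.6]
 [60.7 19.5]
 [81.6 12.6]
 [99.3 -0.3]]
```

View pics/s2.png

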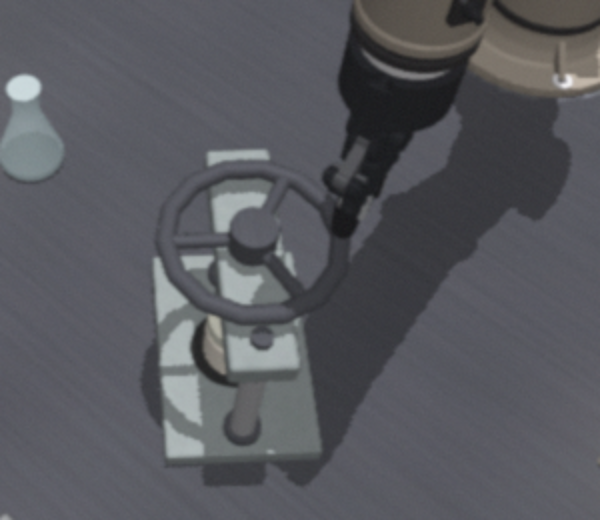

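>>> send_rows:
  deltas:
    - {"dx": 0,"dy": 0,"dz": 0,"rx": 0,"ry": 0,"rz": 0}
    - {"dx": 0,"dy": 0,"dz": 0,"rx": 0,"ry": 0,"rz": 0}
    - {"dx": 0,"dy": -3,"dz": 0,"rx": 0,"ry": 0,"rz": 0}
    - {"dx": 0,"dy": -5.5,"dz": 0,"rx": 0,"ry": 0,"rz": 0}
    - {"dx": 0,"dy": -5.5,"dz": 0,"rx": 0,"ry": 0,"rz": 0}
  jaw: 45

```text
clock: 3.12
tcp_pos: [0.5305, 0.0637, 0.2442]
orientation: [2.081, 2.354, -0.001]
contact_force: [0.8, -0.4, -1.2]
grip_width: 0.0451
gripper_force: 0.0
```

>>> send_rows:
  deltas:
    - {"dx": 0,"dy": 0,"dz": 0,"rx": 0,"ry": 0,"rz": 0}
    - {"dx": 0,"dy": 0,"dz": 0,"rx": 0,"ry": 0,"rz": 0}
    - {"dx": 0,"dy": 0,"dz": 0,"rx": 0,"ry": 0,"rz": 0}
    - {"dx": 0,"dy": 0,"dz": 0,"rx": 0,"ry": 0,"rz": 0}
    - {"dx": 0,"dy": 0,"dz": 0,"rx": 0,"ry": 0,"rz": 0}
  jaw: 10
  newtons: 60

```text
clock: 3.53
tcp_pos: [0.5315, 0.0645, 0.2448]
orientation: [2.079, 2.354, 0.002]
contact_force: [4.4, -0.4, 1.4]
grip_width: 0.0171
gripper_force: 58.6
```

```bash
python3 - <<'E'
import numpy as np
for s in range(135,-225,-60):
    a=np.radians(s-12*np.arange(6)); d=70*np.stack([np.cos(a)-np.cos(a[0]),np.sin(a)-np.sin(a[0])],1);print(s,d[1:].round(1).tolist())
E
```

```text
135 [[11.4, 9.2], [24.4, 15.9], [38.5, 19.6], [53.2, 20.4], [67.6, 18.1]]
75 [[13.7, -5.2], [25.9, -13.2], [36.3, -23.6], [44.3, -35.8], [49.5, -49.5]]
15 [[2.3, -14.5], [1.5, -29.1], [-2.3, -43.2], [-8.9, -56.2], [-18.1, -67.6]]
-45 [[-11.4, -9.2], [-24.4, -15.9], [-38.5, -19.6], [-53.2, -20.4], [-67.6, -18.1]]
-105 [[-13.7, 5.2], [-25.9, 13.2], [-36.3, 23.6], [-44.3, 35.8], [-49.5, 49.5]]
-165 [[-2.3, 14.5], [-1.5, 29.1], [2.3, 43.2], [8.9, 56.2], [18.1, 67.6]]
```

>>> send_rows:
  deltas:
    - {"dx": 11.4,"dy": 9.2,"dz": 0,"rx": 0,"ry": 0,"rz": 0}
    - {"dx": 24.4,"dy": 15.9,"dz": 0,"rx": 0,"ry": 0,"rz": 0}
    - {"dx": 38.5,"dy": 19.6,"dz": 0,"rx": 0,"ry": 0,"rz": 0}
    - {"dx": 53.2,"dy": 20.4,"dz": 0,"rx": 0,"ry": 0,"rz": 0}
    - {"dx": 67.6,"dy": 18.1,"dz": 0,"rx": 0,"ry": 0,"rz": 0}

```text
clock: 3.95
tcp_pos: [0.5972, 0.0839, 0.2447]
orientation: [-2.075, -2.354, 0.003]
contact_force: [-5.9, 0.9, 10.5]
grip_width: 0.0175
gripper_force: 59.8
```

>>> send_rows:
  deltas:
    - {"dx": 13.7,"dy": -5.2,"dz": 0,"rx": 0,"ry": 0,"rz": 0}
    - {"dx": 25.9,"dy": -13.2,"dz": 0,"rx": 0,"ry": 0,"rz": 0}
    - {"dx": 36.3,"dy": -23.6,"dz": 0,"rx": 0,"ry": 0,"rz": 0}
    - {"dx": 44.3,"dy": -35.8,"dz": 0,"rx": 0,"ry": 0,"rz": 0}
    - {"dx": 49.5,"dy": -49.5,"dz": 0,"rx": 0,"ry": 0,"rz": 0}

```text
clock: 4.37
tcp_pos: [0.6483, 0.0368, 0.2448]
orientation: [-2.073, -2.356, -0.005]
contact_force: [-0.2, 6.0, 6.2]
grip_width: 0.0174
gripper_force: 59.4
```

>>> send_rows:
  deltas:
    - {"dx": 2.3,"dy": -14.5,"dz": 0,"rx": 0,"ry": 0,"rz": 0}
    - {"dx": 1.5,"dy": -29.1,"dz": 0,"rx": 0,"ry": 0,"rz": 0}
    - {"dx": -2.3,"dy": -43.2,"dz": 0,"rx": 0,"ry": 0,"rz": 0}
    - {"dx": -8.9,"dy": -56.2,"dz": 0,"rx": 0,"ry": 0,"rz": 0}
    - {"dx": -18.1,"dy": -67.6,"dz": 0,"rx": 0,"ry": 0,"rz": 0}

```text
clock: 4.78
tcp_pos: [0.6317, -0.0334, 0.2448]
orientation: [2.076, 2.354, 0.006]
contact_force: [4.5, 2.6, 0.9]
grip_width: 0.0171
gripper_force: 59.0
```

Forces match free drag; grip is holding.

>>> send_rows:
  deltas:
    - {"dx": -11.4,"dy": -9.2,"dz": 0,"rx": 0,"ry": 0,"rz": 0}
    - {"dx": -24.4,"dy": -15.9,"dz": 0,"rx": 0,"ry": 0,"rz": 0}
    - {"dx": -38.5,"dy": -19.6,"dz": 0,"rx": 0,"ry": 0,"rz": 0}
    - {"dx": -53.2,"dy": -20.4,"dz": 0,"rx": 0,"ry": 0,"rz": 0}
    - {"dx": -67.6,"dy": -18.1,"dz": 0,"rx": 0,"ry": 0,"rz": 0}

```text
clock: 5.2
tcp_pos: [0.563, -0.0521, 0.2448]
orientation: [2.078, 2.353, 0.005]
contact_force: [6.6, 2.2, 1.3]
grip_width: 0.0172
gripper_force: 59.0
```

>>> send_rows:
  deltas:
    - {"dx": -13.7,"dy": 5.2,"dz": 0,"rx": 0,"ry": 0,"rz": 0}
    - {"dx": -25.9,"dy": 13.2,"dz": 0,"rx": 0,"ry": 0,"rz": 0}
    - {"dx": -36.3,"dy": 23.6,"dz": 0,"rx": 0,"ry": 0,"rz": 0}
    - {"dx": -44.3,"dy": 35.8,"dz": 0,"rx": 0,"ry": 0,"rz": 0}
    - {"dx": -49.5,"dy": 49.5,"dz": 0,"rx": 0,"ry": 0,"rz": 0}

```text
clock: 5.62
tcp_pos: [0.5139, -0.0032, 0.2449]
orientation: [2.078, 2.351, 0.004]
contact_force: [10.3, -2.6, -5.0]
grip_width: 0.0172
gripper_force: 58.9
```

>>> send_rows:
  deltas:
    - {"dx": -2.3,"dy": 14.5,"dz": 0,"rx": 0,"ry": 0,"rz": 0}
    - {"dx": -1.5,"dy": 29.1,"dz": 0,"rx": 0,"ry": 0,"rz": 0}
    - {"dx": 2.3,"dy": 43.2,"dz": 0,"rx": 0,"ry": 0,"rz": 0}
    - {"dx": 8.9,"dy": 56.2,"dz": 0,"rx": 0,"ry": 0,"rz": 0}
    - {"dx": 18.1,"dy": 67.6,"dz": 0,"rx": 0,"ry": 0,"rz": 0}

```text
clock: 6.03
tcp_pos: [0.5301, 0.0632, 0.2447]
orientation: [2.081, 2.353, -0.004]
contact_force: [-0.9, -7.4, 5.5]
grip_width: 0.0173
gripper_force: 60.2
```

>>> send_rows:
  deltas:
    - {"dx": 11.4,"dy": 9.2,"dz": 0,"rx": 0,"ry": 0,"rz": 0}
    - {"dx": 24.4,"dy": 15.9,"dz": 0,"rx": 0,"ry": 0,"rz": 0}
    - {"dx": 38.5,"dy": 19.6,"dz": 0,"rx": 0,"ry": 0,"rz": 0}
    - {"dx": 53.2,"dy": 20.4,"dz": 0,"rx": 0,"ry": 0,"rz": 0}
    - {"dx": 67.6,"dy": 18.1,"dz": 0,"rx": 0,"ry": 0,"rz": 0}

```text
clock: 6.45
tcp_pos: [0.5972, 0.0839, 0.2447]
orientation: [-2.076, -2.354, 0.003]
contact_force: [-6.8, 0.9, 11.1]
grip_width: 0.017
gripper_force: 60.6
```

>>> send_rows:
  deltas:
    - {"dx": 13.7,"dy": -5.2,"dz": 0,"rx": 0,"ry": 0,"rz": 0}
    - {"dx": 25.9,"dy": -13.2,"dz": 0,"rx": 0,"ry": 0,"rz": 0}
    - {"dx": 36.3,"dy": -23.6,"dz": 0,"rx": 0,"ry": 0,"rz": 0}
    - {"dx": 44.3,"dy": -35.8,"dz": 0,"rx": 0,"ry": 0,"rz": 0}
    - {"dx": 49.5,"dy": -49.5,"dz": 0,"rx": 0,"ry": 0,"rz": 0}

```text
clock: 6.87
tcp_pos: [0.6483, 0.0367, 0.2448]
orientation: [-2.074, -2.356, -0.005]
contact_force: [-1.5, 6.5, 6.3]
grip_width: 0.0175
gripper_force: 60.1
```

```bash
python3 - <<'E'
from h import *
im,W=cloud("side"); o=r.get_obs();print(o['tcp_pos'],o['contact_force'])
cv2.imwrite("pics/d3.png",cv2.resize(im[180:340,180:330],None,fx=3.5,fy=3.5))
Q=W.reshape(-1,3);Q=Q[np.hypot(Q[:,0]-.58,Q[:,1]-.015)<.036];Q=Q[(Q[:,2]>.07)&(Q[:,2]<.14)]
print(np.histogram(Q[:,2],np.arange(.07,.141,.003)))
a0=15
E
```

```text
[0.64931212 0.03224643 0.2448879 ] [ 7.26050017  2.53336585 -1.10703471]
(array([ 35,  35,  43,  34,  41, 119,   3,  34,  35,  51,  83,  42,  83,
         0,   2,  15,  24,  18,  48,   5,   1,   0,   0]), array([0.07 , 0.073, 0.076, 0.079, 0.082, 0.085, 0.088, 0.091, 0.094,
       0.097, 0.1  , 0.103, 0.106, 0.109, 0.112, 0.115, 0.118, 0.121,
       0.124, 0.127, 0.13 , 0.133, 0.136, 0.139]))
```

View pics/d3.png

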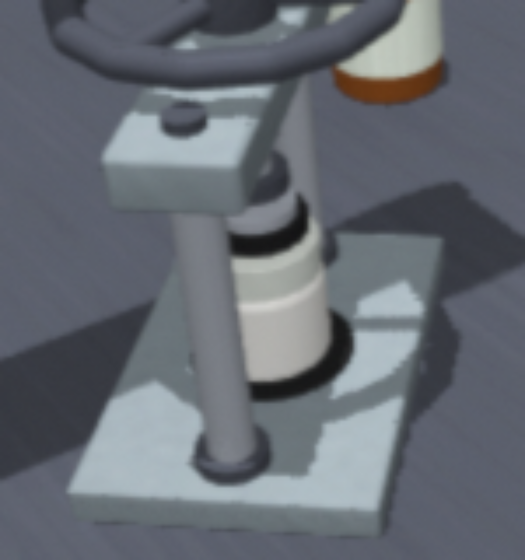

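>>> send_rows:
  deltas:
    - {"dx": 2.3,"dy": -14.5,"dz": 0,"rx": 0,"ry": 0,"rz": 0}
    - {"dx": 1.5,"dy": -29.1,"dz": 0,"rx": 0,"ry": 0,"rz": 0}
    - {"dx": -2.3,"dy": -43.2,"dz": 0,"rx": 0,"ry": 0,"rz": 0}
    - {"dx": -8.9,"dy": -56.2,"dz": 0,"rx": 0,"ry": 0,"rz": 0}
    - {"dx": -18.1,"dy": -67.6,"dz": 0,"rx": 0,"ry": 0,"rz": 0}

```text
clock: 7.33
tcp_pos: [0.6317, -0.0334, 0.2448]
orientation: [2.076, 2.354, 0.006]
contact_force: [6.0, 3.0, 1.9]
grip_width: 0.0171
gripper_force: 59.6
```

```bash
python3 - <<'E'
from h import *
o=r.get_obs();p=o['tcp_pos'];print(p,o['contact_force'],np.degrees(np.arctan2(p[1]-.0152,p[0]-.581)))
a=np.radians(-45-8.2*np.arange(6)); d=70*np.stack([np.cos(a)-np.cos(a[0]),np.sin(a)-np.sin(a[0])],1);print(d[1:].round(1).tolist())
E
```

```text
[ 0.63172618 -0.03336541  0.24484172] [5.95853923 2.99418145 1.91276455] -43.753331869147445
[[-7.6, -6.6], [-16.0, -12.0], [-25.1, -16.1], [-34.7, -18.9], [-44.6, -20.3]]
```

>>> send_rows:
  deltas:
    - {"dx": -7.6,"dy": -6.6,"dz": 0,"rx": 0,"ry": 0,"rz": 0}
    - {"dx": -16.0,"dy": -12.0,"dz": 0,"rx": 0,"ry": 0,"rz": 0}
    - {"dx": -25.1,"dy": -16.1,"dz": 0,"rx": 0,"ry": 0,"rz": 0}
    - {"dx": -34.7,"dy": -18.9,"dz": 0,"rx": 0,"ry": 0,"rz": 0}
    - {"dx": -44.6,"dy": -20.3,"dz": 0,"rx": 0,"ry": 0,"rz": 0}

```text
clock: 7.75
tcp_pos: [0.5868, -0.0543, 0.2449]
orientation: [2.076, 2.352, 0.005]
contact_force: [9.1, 1.0, -1.2]
grip_width: 0.0171
gripper_force: 59.4
```

>>> send_rows:
  deltas:
    - {"dx": 0,"dy": 0,"dz": 0,"rx": 0,"ry": 0,"rz": 0}
    - {"dx": 0,"dy": 0,"dz": 0,"rx": 0,"ry": 0,"rz": 0}
    - {"dx": 0,"dy": 0,"dz": 0,"rx": 0,"ry": 0,"rz": 0}
    - {"dx": 0,"dy": 0,"dz": 0,"rx": 0,"ry": 0,"rz": 0}
    - {"dx": 0,"dy": 0,"dz": 0,"rx": 0,"ry": 0,"rz": 0}

```text
clock: 8.17
tcp_pos: [0.585, -0.0544, 0.2447]
orientation: [-2.079, -2.354, 0.001]
contact_force: [-1.0, 0.5, 6.7]
grip_width: 0.0175
gripper_force: 60.2
```

```bash
python3 - <<'E'
from h import *
o=r.get_obs();p=o['tcp_pos'];print(p,o['contact_force'],o['moment'],np.degrees(np.arctan2(p[1]-.0152,p[0]-.581)))
im,W=cloud("side");cv2.imwrite("pics/d4.png",cv2.resize(im[180:340,180:330],None,fx=3.5,fy=3.5))
E
```

```text
[ 0.58502043 -0.05443469  0.2447059 ] [-0.95833213  0.47291816  6.68674088] [-0.01645325  0.13020902 -0.00881156] -86.69563980577594
```

View pics/d4.png

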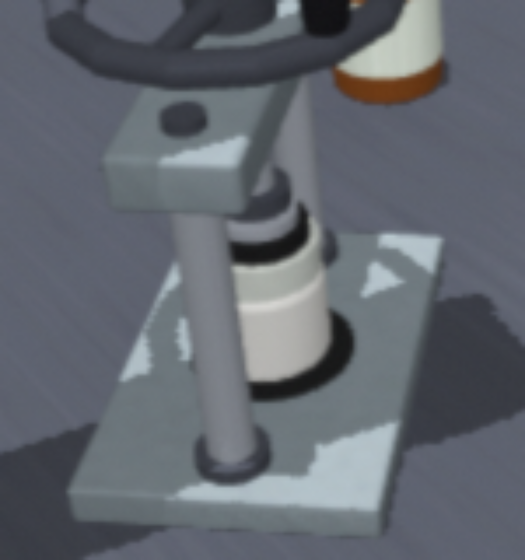

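>>> send_rows:
  deltas:
    - {"dx": 0,"dy": 0,"dz": 0,"rx": 0,"ry": 0,"rz": 0}
    - {"dx": 0,"dy": 0,"dz": 0,"rx": 0,"ry": 0,"rz": 0}
    - {"dx": 0,"dy": 0,"dz": 0,"rx": 0,"ry": 0,"rz": 0}
    - {"dx": 0,"dy": 0,"dz": 10,"rx": 0,"ry": 0,"rz": 0}
    - {"dx": 0,"dy": 0,"dz": 30,"rx": 0,"ry": 0,"rz": 0}
  jaw: 55

```text
clock: 8.63
tcp_pos: [0.5831, -0.0544, 0.2725]
orientation: [-2.077, -2.352, 0.007]
contact_force: [0.2, -0.5, 0.0]
grip_width: 0.0547
gripper_force: 0.0
```

>>> send_rows:
  deltas:
    - {"dx": 0,"dy": 0,"dz": 25,"rx": 0,"ry": 0,"rz": 0}
    - {"dx": 0,"dy": 0,"dz": 50,"rx": 0,"ry": 0,"rz": 0}
    - {"dx": 0,"dy": 0,"dz": 75,"rx": 0,"ry": 0,"rz": 0}
    - {"dx": 0,"dy": 0,"dz": 90,"rx": 0,"ry": 0,"rz": 0}
    - {"dx": 0,"dy": 0,"dz": 90,"rx": 0,"ry": 0,"rz": 0}

```text
clock: 9.05
tcp_pos: [0.5866, -0.0552, 0.3687]
orientation: [2.077, 2.351, 0.007]
contact_force: [0.0, -0.6, 0.0]
grip_width: 0.0549
gripper_force: 0.0
```

```bash
python3 - <<'E'
from h import *
from scipy.optimize import least_squares
o=r.get_obs();print(o['clock'],o['tcp_pos'],o['contact_force'])
im,W=cloud("side");cv2.imwrite("pics/e.png",im)
Q=W.reshape(-1,3);k=Q[(Q[:,2]>.232)&(Q[:,2]<.268)];k=k[np.hypot(*(k[:,:2]-[.585,-.055]).T)<.03]
s=least_squares(lambda c:np.hypot(*(k[:,:2]-c).T)-.0105,k[:,:2].mean(0)+[0.003,.005],loss="soft_l1",f_scale=.001).x
print(len(k),s,np.degrees(np.arctan2(s[1]-.0127,s[0]-.5792)))
E
```

```text
9.05 [ 0.58655411 -0.05521816  0.3686797 ] [ 0.01453531 -0.57138795  0.04459448]
376 [ 0.58371699 -0.05523112] -86.19579664403112
```

View pics/e.png

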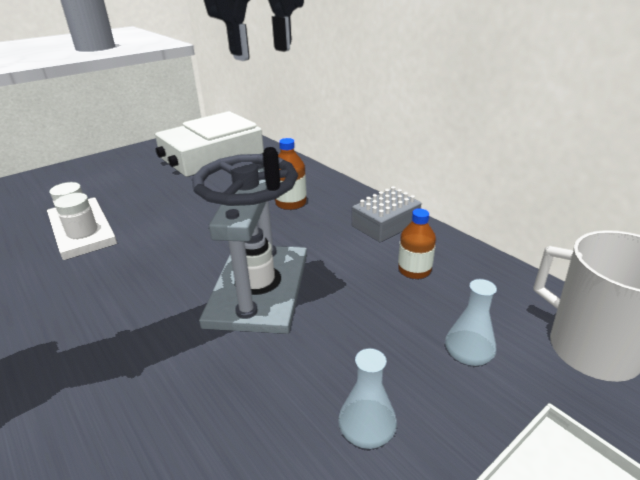

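The picture shows the wheel free, the knob at (272,168), the gripper clear above it, and both flasks upright. The wheel has turned about 10.1 rad, which puts about 44 N on the lid.

```bash
python3 -c "
from bench import r
print(r.hand_in())"
```

```text
the job is handed in; nothing more can be done
None
```

I clamped the jar (66 mm tall, from the depth image) with about 10.1 rad of clockwise winding. That puts an estimated 44 N on its lid, from wheel angle and knob force. The wheel is released, both flasks are still standing, and the job was handed in after about 9 s of robot time.

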